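# Hook a dropped medicine carton out from between the dispensing baskets

## Robot

A 6-joint arm with a two-finger parallel gripper is mounted at the origin on the work surface. World frame = base frame: x ahead of the robot, y to its left, z up, the work surface at z = 0. Lengths are in mm, angles in rad, forces in N, time in s.
With the tool pointing down it reaches from about 400 to 925 mm from the base axis. Payload 12.5 kg.
Tool frame: the origin (TCP) lies at the centre of the arm's flange, where the gripper is bolted on; the fingertips stand 190 mm ahead of it and the grasp point (between the pads) lies env.grip_point_offset ahead of it (env.grip_point_offset is the distance from the TCP to the grasp point, in mm); z points along the fingers, x is the direction in which the jaws open and shut, and the axes are right-handed (so a half turn about z gives the same grasp; the last joint's range is limited). The gripper opens to 95 mm and grips with 3 to 60 N. Pads are 20 mm wide; open, the fingers measure 119 mm over their backs; the gripper's body (75 mm by 180 mm) begins 59 mm behind the grasp point.
Start: joints at [-1.267, 0.491, 1.559, -0, 1.092, -0.106], TCP at [249.035, -573.242, 404.761] pointing down, gripper open.
Joint ranges: [-3.1, 3.1], [-0.84, 2.19], [0.05, 2.79], [-1.13, 4.28], [0.06, 2.93], [-2.69, 2.69]. Speed limits (rad/s): [2.22, 2.22, 2.79, 3.14, 3.14, 3.14].

## Interface

Orientations are given as [roll, pitch, yaw] about the fixed x, y, z axes, in that order (R = Rz(yaw) Ry(pitch) Rx(roll)).
In Python, from cell import state, read_camera, camera_model, job_done, env gives the robot as it stands.
- The arm moves only by the tool arm_command, never from a script. Its argument "steps" is a list of rows, each a list of 6 numbers: the shift along the tool's x, y, z in cm, then the turn, a rotation vector about the tool's x, y, z in degrees. In form: [[dx, dy, dz, rx, ry, rz], ...]. A call has 1 to 12 rows; each row is the pose to reach, as a shift and turn from the pose commanded when the call began, along the tool's axes at that moment; what a row does not reach only later rows make up. A row lasts 1/12 s, in which the tool goes at most 41.7 mm and 7.16 degrees, less where a joint would pass 70% of its speed; a pose out of reach is approached as far as the arm can. A call with a gripper value outside its range is refused whole. "jaw" is the finger opening in cm, from 0 to 9.51, set as the call begins (left out, the last holds). The fingers move at their own pace and stop on an object; the grip force is fixed at half the most. Time passes only in rows, so rows that repeat a pose let the fingers close. It gives the time, the measured TCP pose, the force and the opening at its end, in the units of the state.
- state(): the state, without advancing time (a new reading comes with each control period).
- read_camera(name): name is "scene" or "side" or "wrist"; returns the picture (384x512x3 uint8, red, green, blue); there is no depth.
- camera_model(name): a dict with "K" (3x3 intrinsics, pixels), "xyz" and "rotation" of the camera in the world. Camera axes: x right, y up, looking along -z (the intrinsics and any distortion apply to the point x, -y, -z); pixel columns grow to the right and rows downward; lengths in mm; the calibration is good to about 2 mm. A picture is of the moment at which its call begins: read the wrist's pose just before it. camera_model takes no time and is no camera call; for the wrist camera it gives the pose at the moment of the call.
- job_done(): hands the job in, once; it reports no verdict.
The state is a dict: "t": time; "joints": joint angles; "qvel": joint speeds; "tau": joint torques, N m; "eef_pos": TCP position; "tcp_rot": TCP orientation; "ft_force": force on the tool from outside, world axes, zero at the start; "moment": the same for the moment, N m; "opening": opening from 0.0 (shut) to 1.0 (fully open).
Only numpy, scipy, OpenCV 4.12 (cv2) and the standard library are available. Lean on these libraries where they do the work, as an engineer would, in place of code of your own. Each camera call takes 0.05 s, during which the arm holds its last target. There are 200 camera calls.

## Task

The medicine carton with the orange band has fallen into one of the two narrow gaps between the lavender baskets. Take the bent rod with the red handle from its rack, use it to draw the carton along the gap and out at the robot's end until the whole carton lies on the counter in front of the baskets, and hang the rod back upright in its rack. Do not touch that carton with the gripper.

Things in the scene. Friction and masses are not known exactly. Their poses are not given: they have to be found in the camera images.
- carton_center (a point): Centre of the dropped carton: white with an orange band, 56 mm long (its x, roughly along the gap, +x to the far end), 36 mm wide (y), 24 mm high, about 50 g, loose, flat on the counter in one of the two gaps. A carton of the same size with a blue band lies in the other gap; it is not wanted.
- hook_grip (a point): Centre of the rod's red handle: 76 mm along x, 24 mm along y (pinch across this), 50 mm high. Loose, 0.18 kg, hangs upright in its rack, z up. A steel shaft 10 mm thick goes straight down from the handle's middle and is bent square into a level foot 10 mm thick, whose tip is 37 mm from the shaft's axis towards +y. The foot's underside is 165 mm below this point.
- rack_seat (a point): Where the handle's centre sits in the fixed rack, left or right of the baskets: two upright plywood plates, 12 mm thick, 80 mm long (y), tops 25 mm below this point and 155 mm above the counter, with a 30 mm slot (x) between, open above and at both ends. The handle rests across the plate tops, shaft and foot in the slot (foot along y); it lifts straight out.
- baskets: Fixed row of three lavender baskets, each 100 mm wide, 235 mm long, 110 mm high (115 over their bars). Origin: on the counter, middle of the row's front (robot's side); x along the gaps to the far end, y left, z up. The two gaps, 64 mm wide, middle lines at y = +82 and -82 mm, are open above and at the front (x = 0), closed at x = 235 mm by a board 50 mm high.
Things that resemble listed ones, but are neither listed nor needed, are in the scene too. What is meant by the part that bears hook_grip is not yellow, and is the larger of those in its own colour.

How it is judged (in metres and radians):
On the way:
1. the orange-banded carton lies on the counter in front of the baskets while the rod is out of its rack (x of carton_center in the frame of baskets below -0.03 m and height (world z) of carton_center below 0.035 m and distance between hook_grip and rack_seat above 0.1 m), for 0.2 s.
At the end, for the whole second after the job is handed in: The orange-banded carton lies on the counter in front of the row of baskets (its centre 30 to 250 mm in front of the row's front and within 230 mm of its middle), and the rod hangs in its rack again, its handle's centre within 35 mm of its seat and upright within 10 degrees (x of carton_center in the frame of baskets between -0.25 and -0.03 m and y of carton_center in the frame of baskets between -0.23 and 0.23 m and height (world z) of carton_center below 0.035 m and distance between hook_grip and rack_seat below 0.035 m and angle between hook_grip's own z axis and vertical below 0.17 rad); the robot touches nothing.
It fails at once if the gripper or arm touches the orange-banded carton (contact force between any of the fingers, the arm and carton above 0.3 N).
It also fails if it takes over 66 s, if anything falls off the work surface, if the arm or the gripper's body presses on something with over 40 N, if the wrist force passes 120 N, or if a joint passes its speed limit or range.

## Working session

There is one attempt and no reset: what is moved stays moved. The work goes in short steps, Python scripts to look and compute and a tool call to move; the robot and the scene stay as the last step left them, time stands still between calls to the robot, and variables do not carry over. Pictures are saved under pics/ and viewed, about 8 in all and at most 12, crops included, and the job is handed in when it is done.

Besides the shell and the picture viewer there is one more tool, called after ">>>" as name([rows], argument=value, ...), one row to a line, values as JSON. arm_command: Moves the arm, as the interface text tells. Its arguments: {"type":"object","properties":{"steps":{"type":"array"},"jaw":{"type":"number"}},"required":["steps"]}

```bash
ls; mkdir -p pics; cat > h.py <<'E'
import numpy as np, cv2
from cell import state, read_camera, camera_model, job_done, env
def snap(name,fn):
    m=camera_model(name); im=read_camera(name); cv2.imwrite('pics/'+fn,im[:,:,::-1]); return im,m
def ray(m,u,v):
    K=np.array(m['K']); R=np.array(m['rotation'])
    p=np.linalg.solve(K,[u,v,1.]); d=R@np.array([p[0],-p[1],-1.]); return np.array(m['xyz']),d
def at_z(m,u,v,z):
    o,d=ray(m,u,v); return o+d*(z-o[2])/d[2]
def proj(m,P):
    R=np.array(m['rotation']); c=R.T@(np.array(P,float)-np.array(m['xyz'])); q=np.array(m['K'])@[c[0],-c[1],-c[2]]; return q[:2]/q[2]
E
python3 - <<'E'
from h import *
import json
a,m=snap('scene','a.png'); b,n=snap('side','b.png')
print(m,n,camera_model('wrist'),state(),env.grip_point_offset)
cv2.imwrite('pics/ab.png',cv2.resize(np.vstack([a,b])[:,:,::-1],(512,768)))
E
```

```text
pics
{'K': array([[483.94249977,   0.        , 259.13346305],
       [  0.        , 483.94249977, 188.68667351],
       [  0.        ,   0.        ,   1.        ]]), 'xyz': array([1133.15624705, -197.40885524, 1281.38760287]), 'rotation': array([5.63961000e-01, 1.02022383e-03, 1.29199879e+00])} {'K': array([[372.27071042,   0.        , 255.56972511],
       [  0.        , 372.27071042, 196.74331706],
       [  0.        ,   0.        ,   1.        ]]), 'xyz': array([ 366.95073576, -678.7695387 ,  644.59100566]), 'rotation': array([ 0.90671284,  0.00545995, -0.08648139])} {'K': array([[295.13754921,   0.        , 253.82728361],
       [  0.        , 295.13754921, 197.24362277],
       [  0.        ,   0.        ,   1.        ]]), 'xyz': array([ 322.79751744, -540.03887027,  384.44797715]), 'rotation': array([-2.88901205e-01,  1.08846869e-03, -1.16026557e+00])} {'t': 0.1, 'joints': array([-1.26659000e+00,  4.91479385e-01,  1.55935563e+00,  3.26715031e-05,
        1.09169592e+00, -1.05586792e-01]), 'qvel': array([ 0.00086629, -0.00096804, -0.00187447, -0.00084176, -0.0028779 ,
        0.00113666]), 'tau': array([ 2.30636295e-03, -6.13623333e+01, -2.58605433e+01,  6.93109003e-02,
        4.70060273e-02, -4.43503802e-05]), 'eef_pos': array([ 249.03679793, -573.21949972,  404.24378362]), 'tcp_rot': array([-3.14146495e+00,  9.30000623e-04, -1.16101822e+00]), 'ft_force': array([-0.25034108,  0.34347174, -0.35108777]), 'moment': array([-0.03414878,  0.04070559,  0.00298338]), 'opening': 1.0009617851624144} 171.3
```

View pics/a.png

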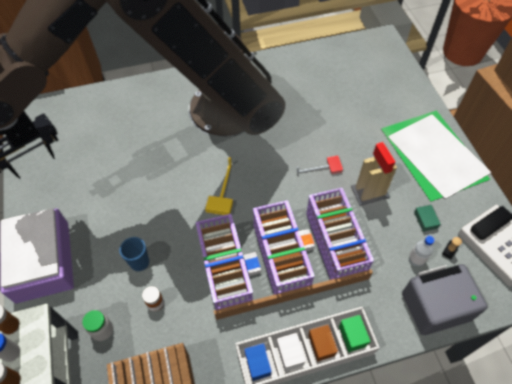

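View pics/b.png

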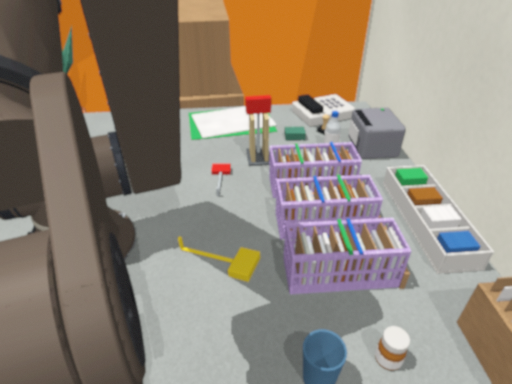

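The scene view shows two red-handled rods: one hanging in the plywood rack at about (384,157), and a small one lying on the counter at (335,163). A yellow one lies at (220,203). The rack rod fits, being red and the larger of the two. The orange band is at (306,240), in the gap on the robot's left, and the blue one is at (252,263). I'll confirm both in one enlarged crop.

```bash
python3 - <<'E'
import re
s=open('h.py').read()
s=s.replace("import numpy as np, cv2","import numpy as np, cv2\nfrom scipy.spatial.transform import Rotation as Ro").replace("np.array(m['rotation'])","Ro.from_euler('xyz',m['rotation']).as_matrix()")
open('h.py','w').write(s)
import cv2
a=cv2.imread('pics/a.png')
cv2.imwrite('pics/a2.png',cv2.resize(a[135:325,190:410],None,fx=3.5,fy=3.15,interpolation=cv2.INTER_CUBIC))
E
```

```text
(no output)
```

View pics/a2.png

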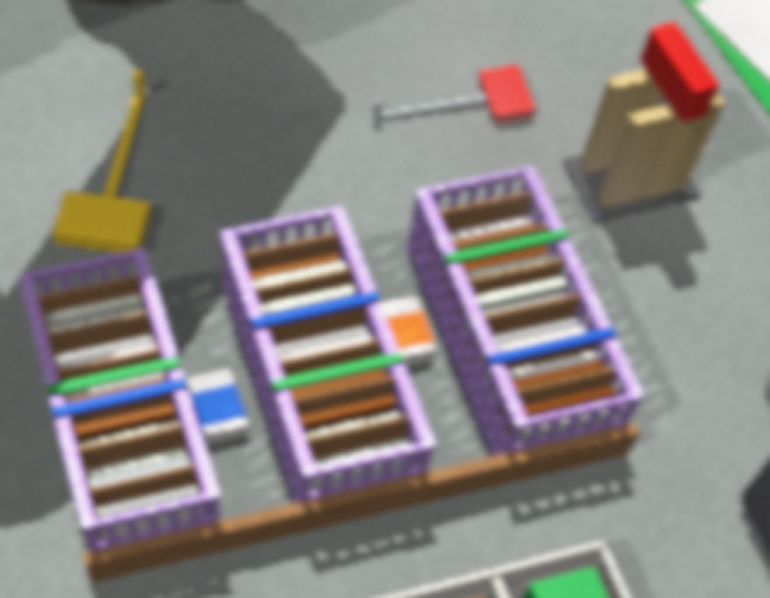

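```bash
cat > m1.py <<'E'
from h import *
m=camera_model('scene')
f=lambda X,Y:(190+X/3.5,135+Y/3.15)
C=[((25,275),0,-214),((145,255),0,-114),((88,528),235,-214),((212,498),235,-114),((222,235),0,-50),((345,208),0,50),((302,476),235,-50),((432,440),235,50),((418,190),0,114),((535,170),0,214),((520,420),235,114),((637,393),235,214)]
W=np.array([at_z(m,*f(*c[0]),110)[:2] for c in C]); B=np.array([c[1:] for c in C],float)
wb,bb=W.mean(0),B.mean(0); U,_,V=np.linalg.svd((B-bb).T@(W-wb)); R=(U@V).T
t=wb-R@bb; yaw=np.arctan2(R[1,0],R[0,0]); print('basket',t,yaw,np.linalg.det(R),'res',np.round(W-(B@R.T+t),0).tolist())
for p in [(415,298),(433,345),(405,362)]: print('carton',R.T@(at_z(m,*f(*p),24)[:2]-t))
for p in [(645,40),(672,25),(718,78),(690,92)]: print('handle',at_z(m,*f(*p),205))
for p in [(610,80),(645,70),(628,118),(668,105),(722,98)]: print('plate',at_z(m,*f(*p),155))
b=cv2.imread('pics/b.png')
cv2.imwrite('pics/b2.png',cv2.resize(b[85:175,205:295],None,fx=6.5,fy=6.5,interpolation=cv2.INTER_CUBIC))
E
python3 m1.py
```

```text
basket [480.58183215  21.49303971] -0.011855391584451685 1.0 res [[1.0, 4.0], [6.0, -0.0], [0.0, 3.0], [-0.0, -6.0], [3.0, -0.0], [2.0, 2.0], [-1.0, -2.0], [-5.0, -1.0], [-1.0, 1.0], [4.0, -0.0], [-5.0, 3.0], [-4.0, -4.0]]
carton [62.08206727 99.24995939]
carton [111.59237341  98.26547404]
carton [121.64508761  70.85528848]
handle [437.02488604 333.68293009 205.        ]
handle [427.54871544 361.04508221 205.        ]
handle [490.95360255 372.09140615 205.        ]
handle [498.62183104 344.968048   205.        ]
plate [438.84417564 312.8441509  155.        ]
plate [436.35582732 344.76658498 155.        ]
plate [481.58097519 310.61827711 155.        ]
plate [477.40395984 347.21466031 155.        ]
plate [482.39181094 392.36840957 155.        ]
```

View pics/b2.png

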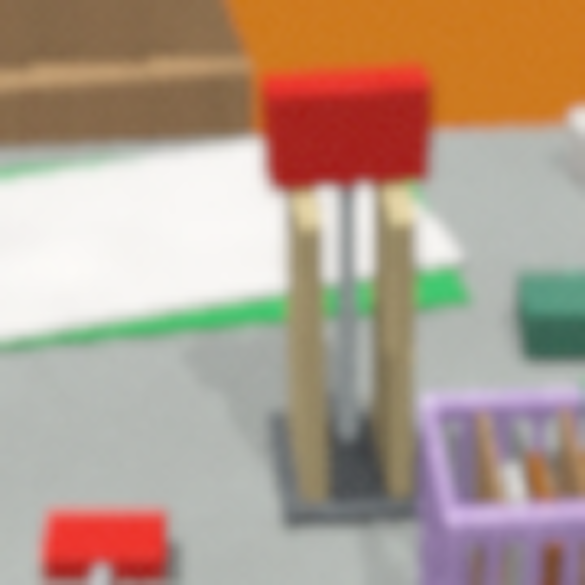

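```bash
cat >> h.py <<'E'
def go(x,y,z,yawdeg):
    "tool-frame row (cm, deg) to TCP x,y,z pointing down, tool x at yawdeg"
    s=state(); R0=Ro.from_euler('xyz',s['tcp_rot']); R1=Ro.from_euler('xyz',[np.pi,0,np.radians(yawdeg)])
    d=R0.inv().apply(np.array([x,y,z])-s['eef_pos'])/10
    print(round(s['t'],2),np.round(s['eef_pos'],1),np.round(s['tcp_rot'],4),'->',np.round(d,2),np.round((R0.inv()*R1).as_rotvec(degrees=True),2))
E
python3 -c "
from h import *
go(560,-50,480,-80)
m=camera_model('side'); c=np.array([463,353]);a=np.radians(10); y=np.array([-np.sin(a),np.cos(a)])
for k in (0,37,-37):
  u,v=proj(m,[*(c+k*y),15]); print(k,(u-205)*6.5,(v-85)*6.5)
"
```

```text
0.1 [ 249.  -573.2  404.2] [-3.1415e+00  9.0000e-04 -1.1610e+00] -> [-35.61 -49.37  -7.54] [-0.    0.05 13.48]
0 348.8209306085622 439.1397483937204
37 329.61038374377324 402.5226022868734
-37 368.9523489227633 477.5121638661971
```

The side crop shows the shaft ending at (347,440) with no foot coming towards the camera. The rod's foot therefore points towards world +y. Now I'll move to the hover.

>>> arm_command([
  [-35.6, -49.4, -7.5, 0, 0, 13.5],
  [-35.6, -49.4, -7.5, 0, 0, 13.5],
  [-35.6, -49.4, -7.5, 0, 0, 13.5],
  [-35.6, -49.4, -7.5, 0, 0, 13.5],
  [-35.6, -49.4, -7.5, 0, 0, 13.5],
  [-35.6, -49.4, -7.5, 0, 0, 13.5],
  [-35.6, -49.4, -7.5, 0, 0, 13.5],
  [-35.6, -49.4, -7.5, 0, 0, 13.5],
  [-35.6, -49.4, -7.5, 0, 0, 13.5],
  [-35.6, -49.4, -7.5, 0, 0, 13.5],
  [-35.6, -49.4, -7.5, 0, 0, 13.5],
  [-35.6, -49.4, -7.5, 0, 0, 13.5],
])

```text
t: 1.1
eef_pos: [503.3, -144.7, 466.1]
tcp_rot: [3.141, 0.0, -1.397]
ft_force: [0.2, -1.0, 0.7]
opening: 0.999
```

```bash
python3 -c "
from h import *
go(463,353,480,-80)"
```

```text
1.1 [ 503.3 -144.7  466.1] [ 3.1414  0.     -1.3967] -> [-49.71  -4.66  -1.4 ] [ 0.01  0.   -0.02]
```

>>> arm_command([
  [-49.7, -4.7, -1.4, 0, 0, 0],
  [-49.7, -4.7, -1.4, 0, 0, 0],
  [-49.7, -4.7, -1.4, 0, 0, 0],
  [-49.7, -4.7, -1.4, 0, 0, 0],
  [-49.7, -4.7, -1.4, 0, 0, 0],
  [-49.7, -4.7, -1.4, 0, 0, 0],
  [-49.7, -4.7, -1.4, 0, 0, 0],
  [-49.7, -4.7, -1.4, 0, 0, 0],
  [-49.7, -4.7, -1.4, 0, 0, 0],
  [-49.7, -4.7, -1.4, 0, 0, 0],
  [-49.7, -4.7, -1.4, 0, 0, 0],
  [-49.7, -4.7, -1.4, 0, 0, 0],
])

```text
t: 2.1
eef_pos: [462.1, 353.1, 479.7]
tcp_rot: [3.141, -0.0, -1.396]
ft_force: [1.6, -0.2, 0.0]
opening: 0.999
```

>>> arm_command([
  [0, 0, 0, 0, 0, 0],
  [0, 0, 0, 0, 0, 0],
])

```text
t: 2.27
eef_pos: [462.3, 352.6, 479.0]
tcp_rot: [3.14, -0.001, -1.393]
ft_force: [0.0, -0.6, 0.0]
opening: 0.999
```

```bash
python3 -c "
from h import *
im,m=snap('wrist','w1.png'); cv2.imwrite('pics/w1b.png',cv2.resize(im[:,:,::-1],(768,576),interpolation=cv2.INTER_CUBIC))
np.save('w1.npy',m); print(m); go(463,353,480,-80)"
```

```text
{'K': array([[295.13754921,   0.        , 253.82728361],
       [  0.        , 295.13754921, 197.24362277],
       [  0.        ,   0.        ,   1.        ]]), 'xyz': array([541.43868704, 367.87398408, 459.14386896]), 'rotation': array([-2.90154533e-01, -4.28002730e-04, -1.39259101e+00])}
2.32 [462.6 351.3 479.2] [ 3.1405e+00 -8.0000e-04 -1.3950e+00] -> [-0.16 -0.07 -0.08] [ 0.06 -0.04  0.07]
```

View pics/w1b.png

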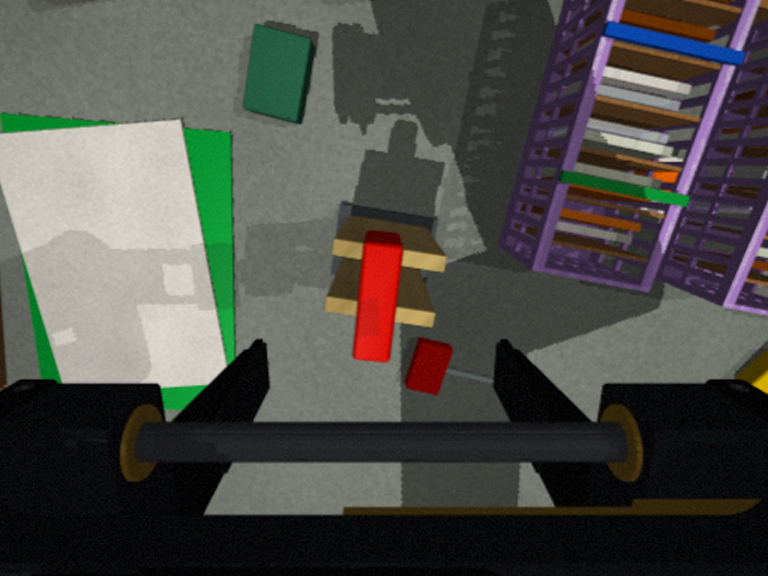

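```bash
python3 -c "
from h import *
m=np.load('w1.npy',allow_pickle=True).item()
P=[at_z(m,u/1.5,v/1.5,205) for u,v in [(362,247),(402,248),(390,360),(354,358)]]
print(np.round(P,1),np.mean(P,0)); a=(P[0]+P[1]-P[2]-P[3])/2; print(np.linalg.norm(a),np.degrees(np.arctan2(a[1],a[0])))
for q in [(334,254),(444,271),(333,240),(446,255),(326,311),(432,326),(332,296)]: print('plate',at_z(m,q[0]/1.5,q[1]/1.5,155))
go(*np.mean(P,0)[:2],480,0)
"
```

```text
[[494.  370.3 205. ]
 [497.5 347.3 205. ]
 [426.6 341.2 205. ]
 [423.9 363.6 205. ]] [460.48033503 355.58308806 205.        ]
70.78638528919204 5.188818774222173
plate [476.29732859 389.12371543 155.        ]
plate [478.00067358 310.98742401 155.        ]
plate [485.88954663 391.25211602 155.        ]
plate [489.44302572 312.10629191 155.        ]
plate [433.8051239  388.64394552 155.        ]
plate [436.08091832 310.64521876 155.        ]
plate [445.7986246  386.02551707 155.        ]
2.32 [462.6 351.3 479.2] [ 3.1405e+00 -8.0000e-04 -1.3950e+00] -> [-0.46  0.13 -0.08] [ 8.000e-02  1.000e-02 -7.993e+01]
```

The wrist view shows the handle top at (362–402, 247) to (354–390, 359) and the plate edges at y≈254 and 311 in the enlarged picture. The handle centre is (460.5, 355.6) with yaw about 5°. The rack centre is about (461, 351) with yaw about 1.7°. I'll align and descend.

>>> arm_command([
  [-0.5, 0.1, 2, 0, 0, 5.1],
  [-0.5, 0.1, 5, 0, 0, 5.1],
  [-0.5, 0.1, 8, 0, 0, 5.1],
  [-0.5, 0.1, 10, 0, 0, 5.1],
  [-0.5, 0.1, 11.5, 0, 0, 5.1],
  [-0.5, 0.1, 12.3, 0, 0, 5.1],
  [-0.5, 0.1, 12.3, 0, 0, 5.1],
])

```text
t: 2.9
eef_pos: [461.4, 354.4, 355.5]
tcp_rot: [3.139, -0.001, -1.487]
ft_force: [0.1, 0.1, 0.4]
opening: 1.002
```

>>> arm_command([
  [0, 0, 0, 0, 0, 0],
  [0, 0, 0, 0, 0, 0],
  [0, 0, 0, 0, 0, 0],
  [0, 0, 0, 0, 0, 0],
  [0, 0, 0, 0, 0, 0],
  [0, 0, 0, 0, 0, 0],
  [0, 0, 0, 0, 0, 0],
  [0, 0, 0, 0, 0, 0],
  [0, 0, 0, 0, 0, 0],
  [0, 0, 0, 0, 0, 0],
], jaw=1.8)

```text
t: 3.73
eef_pos: [461.0, 355.7, 356.8]
tcp_rot: [-3.142, -0.0, -1.486]
ft_force: [-0.3, 0.9, -0.3]
opening: 0.357
```

>>> arm_command([
  [0, 0, 0, 0, 0, 0],
  [0, 0, 0, 0, 0, 0],
  [0, 0, 0, 0, 0, 0],
  [0, 0, 0, 0, 0, 0],
  [0, 0, 0, 0, 0, 0],
  [0, 0, 0, 0, 0, 0],
], jaw=1.8)

```text
t: 4.23
eef_pos: [461.0, 355.6, 356.8]
tcp_rot: [-3.142, -0.0, -1.486]
ft_force: [0.8, 0.2, -0.2]
opening: 0.253
```

>>> arm_command([
  [0, 0, -1, 0, 0, 0],
  [0, 0, -3, 0, 0, 0],
  [0, 0, -6, 0, 0, 0],
  [0, 0, -9, 0, 0, 0],
  [0, 0, -12, 0, 0, 0],
  [0, 0, -15, 0, 0, 0],
  [0, 0, -16.5, 0, 0, 0],
  [0, 0, -16.5, 0, 0, 0],
  [0, 0, -16.5, 0, 0, 0],
])

```text
t: 4.98
eef_pos: [460.7, 355.5, 522.1]
tcp_rot: [-3.141, 0.0, -1.486]
ft_force: [-0.9, 0.4, -2.9]
opening: 0.253
```

```bash
python3 -c "
from h import *
s=state();print(s['t'],s['eef_pos'],s['tcp_rot'],s['ft_force'],s['opening'])
im,m=snap('wrist','w2.png'); np.save('w2.npy',m)
b,n=snap('side','b3.png')
cv2.imwrite('pics/c3.png',np.hstack([cv2.resize(b[20:220,180:420],(480,400)),cv2.resize(im,(512,384))[:, :][:400] if 0 else np.vstack([im[:,150:],np.zeros((16,362,3),np.uint8)])])[:,:,::-1][:, :800])
"
```

```text
4.9833 [460.65654843 355.48156448 522.12287532] [-3.14075327e+00  2.83633148e-04 -1.48554220e+00] [-0.86914906  0.3635855  -2.94926682] 0.25307095840888644
```

View pics/c3.png

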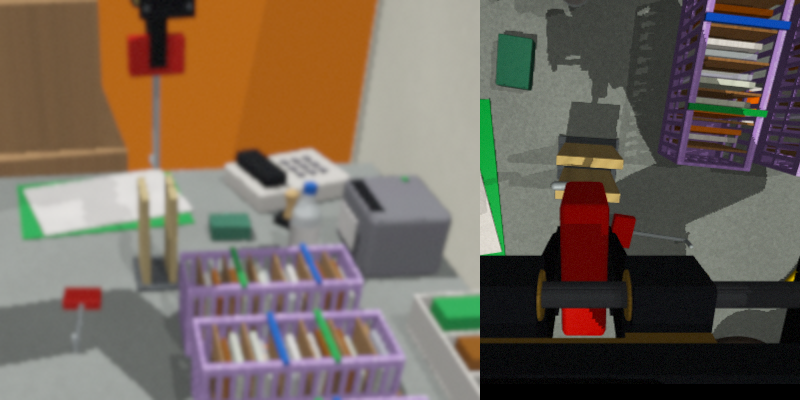

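The rod is held upright. In the wrist view its foot shows at (555,187), pointing left, which is world +y. Next I'll hover over the left gap beyond the carton.

```bash
python3 -c "
from h import *
go(646,86,522,-90.7)"
```

```text
5.08 [460.9 355.6 520.4] [ 3.1395e+00 -1.1000e-03 -1.4856e+00] -> [ 28.44 -16.15  -0.16] [ 0.12 -0.07  5.58]
```

>>> arm_command([
  [28.4, -16.2, 0, 0, 0, 5.6],
  [28.4, -16.2, 0, 0, 0, 5.6],
  [28.4, -16.2, 0, 0, 0, 5.6],
  [28.4, -16.2, 0, 0, 0, 5.6],
  [28.4, -16.2, 0, 0, 0, 5.6],
  [28.4, -16.2, 0, 0, 0, 5.6],
  [28.4, -16.2, 0, 0, 0, 5.6],
  [28.4, -16.2, 0, 0, 0, 5.6],
  [28.4, -16.2, 0, 0, 0, 5.6],
  [28.4, -16.2, 0, 0, 0, 5.6],
  [28.4, -16.2, 0, 0, 0, 5.6],
  [28.4, -16.2, 0, 0, 0, 5.6],
])

```text
t: 6.08
eef_pos: [646.2, 87.5, 521.2]
tcp_rot: [3.14, 0.0, -1.582]
ft_force: [-0.0, 0.9, -0.7]
opening: 0.252
```

```bash
python3 -c "
from h import *
go(646,86,522,-90.7)
im,m=snap('wrist','w3.png'); np.save('w3.npy',m)
cv2.imwrite('pics/w3b.png',cv2.resize(im[:,:,::-1],(768,576),interpolation=cv2.INTER_CUBIC))
t=np.array([480.6,21.5]);a=-.01186;R=np.array([[np.cos(a),-np.sin(a)],[np.sin(a),np.cos(a)]])
for x,y in [(0,50),(0,114),(235,50),(235,114),(0,-50),(235,-50)]: print(x,y,np.round(1.5*proj(m,[*(R@[x,y]+t),110])))
"
```

```text
6.08 [646.2  87.5 521.2] [ 3.1404e+00  1.0000e-04 -1.5823e+00] -> [ 0.15  0.02 -0.08] [0.07 0.   0.04]
0 50 [399. 418.]
0 114 [336. 418.]
235 50 [403. 176.]
235 114 [328. 176.]
0 -50 [499. 418.]
235 -50 [520. 176.]
```

View pics/w3b.png

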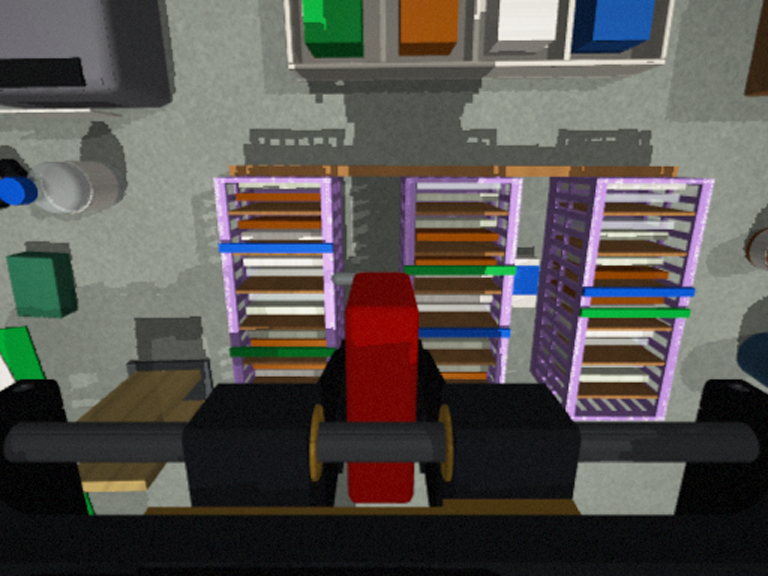

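```bash
python3 -c "
from h import *
m=np.load('w3.npy',allow_pickle=True).item()
print('tip',at_z(m,335/1.5,279/1.5,185))
for q in [(402,180),(333,180),(520,180),(216,180)]: print(at_z(m,q[0]/1.5,q[1]/1.5,110))
go(644,84.5,348,-90.7)"
```

```text
tip [645.45244214 122.20990346 185.        ]
[712.97810566  69.57781927 110.        ]
[713.61355569 128.61598815 110.        ]
[711.89149594 -31.37653633 110.        ]
[714.69115845 228.73352793 110.        ]
6.13 [646.1  87.6 521.6] [ 3.141   0.     -1.5819] -> [ 0.32  0.19 17.36] [0.04 0.   0.06]
```

>>> arm_command([
  [0.35, 0.1, 2, 0, 0, 0],
  [0.35, 0.1, 5, 0, 0, 0],
  [0.35, 0.1, 7, 0, 0, 0],
  [0.35, 0.1, 8.5, 0, 0, 0],
  [0.35, 0.1, 10, 0, 0, 0],
  [0.35, 0.1, 12, 0, 0, 0],
  [0.35, 0.1, 14, 0, 0, 0],
  [0.35, 0.1, 15.5, 0, 0, 0],
  [0.35, 0.1, 16.5, 0, 0, 0],
  [0.35, 0.1, 17.3, 0, 0, 0],
  [0.35, 0.1, 17.3, 0, 0, 0],
])

```text
t: 7.05
eef_pos: [645.3, 83.6, 347.7]
tcp_rot: [3.14, -0.0, -1.583]
ft_force: [-0.6, -0.5, -1.8]
opening: 0.252
```

```bash
python3 -c "
from h import *
s=state(); print(s['ft_force'],s['opening'])
im,m=snap('scene','a4.png'); cv2.imwrite('pics/a4b.png',cv2.resize(im[170:310,210:400,::-1],None,fx=4,fy=4,interpolation=cv2.INTER_CUBIC))
go(480,86.4,348,-90.7)"
```

```text
[-0.61692246 -0.52667064 -1.81405199] 0.25183301484557263
7.1 [645.5  83.4 348.7] [ 3.1411e+00 -1.0000e-04 -1.5828e+00] -> [-0.1  16.55  0.08] [ 0.03 -0.01  0.01]
```

View pics/a4b.png

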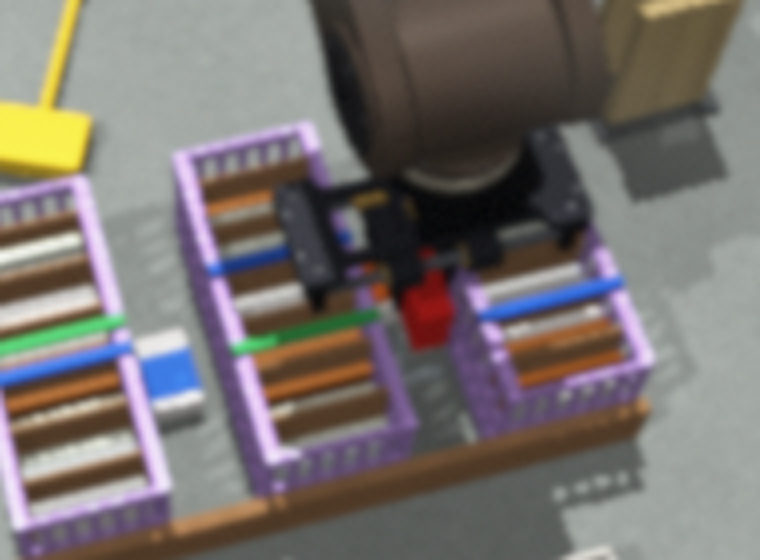

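The rod is in the gap without contact. The red handle shows at (425,310), and orange is visible just on the robot's side of it at (375,290). Next: check for obstacles ahead and start pulling.

```bash
python3 -c "
from h import *
m=camera_model('scene'); f=lambda X,Y:(190+X/3.5,135+Y/3.15)
for p in [(485,70),(520,68),(533,115),(497,122),(378,105),(378,122)]: print(at_z(m,*f(*p),10)[:2])"
```

```text
[305.78646757 272.18390886]
[312.34573499 304.24550917]
[370.50877329 294.53065997]
[369.49716264 260.09875103]
[320.02075326 163.09561609]
[339.76841065 156.51421168]
```

>>> arm_command([
  [0, 0.6, 0, 0, 0, 0],
  [0, 1.2, 0, 0, 0, 0],
  [0, 1.8, 0, 0, 0, 0],
  [0, 2.4, 0, 0, 0, 0],
  [0, 3, 0, 0, 0, 0],
  [0, 3.6, 0, 0, 0, 0],
  [0, 4.2, 0, 0, 0, 0],
  [0, 4.8, 0, 0, 0, 0],
  [-0.1, 5.4, 0, 0, 0, 0],
  [-0.1, 6, 0, 0, 0, 0],
  [-0.1, 6.6, 0, 0, 0, 0],
  [-0.1, 7.2, 0, 0, 0, 0],
])

```text
t: 8.1
eef_pos: [573.0, 84.9, 348.9]
tcp_rot: [-3.141, -0.0, -1.583]
ft_force: [1.2, 0.3, -1.1]
opening: 0.252
```

>>> arm_command([
  [0, 0.6, 0, 0, 0, 0],
  [0, 1.2, 0, 0, 0, 0],
  [0, 1.8, 0, 0, 0, 0],
  [0, 2.4, 0, 0, 0, 0],
  [0, 3, 0, 0, 0, 0],
  [0, 3.6, 0, 0, 0, 0],
  [0, 4.2, 0, 0, 0, 0],
  [0, 4.8, 0, 0, 0, 0],
  [-0.1, 5.4, 0, 0, 0, 0],
  [-0.1, 6, 0, 0, 0, 0],
  [-0.1, 6.6, 0, 0, 0, 0],
  [-0.1, 7.2, 0, 0, 0, 0],
])

```text
t: 9.1
eef_pos: [501.0, 86.8, 348.8]
tcp_rot: [3.142, -0.0, -1.583]
ft_force: [0.1, 0.1, -1.6]
opening: 0.249
```

```bash
python3 -c "
from h import *
s=state(); print(s['ft_force'],s['opening'])
im,m=snap('side','b5.png'); im2,_=snap('wrist','w5.png'); cv2.imwrite('pics/b5b.png',np.hstack([cv2.resize(im[130:290,180:420],None,fx=1.65,fy=2.4),im2[:,60:452]])[:,:,::-1])
go(435,87,348,-90.7)"
```

```text
[ 0.11878647  0.11452507 -1.58745776] 0.2489154132110702
9.2 [500.7  86.8 348.9] [ 3.1409e+00 -1.0000e-04 -1.5832e+00] -> [0.07 6.57 0.09] [ 0.04 -0.01 -0.01]
```

View pics/b5b.png

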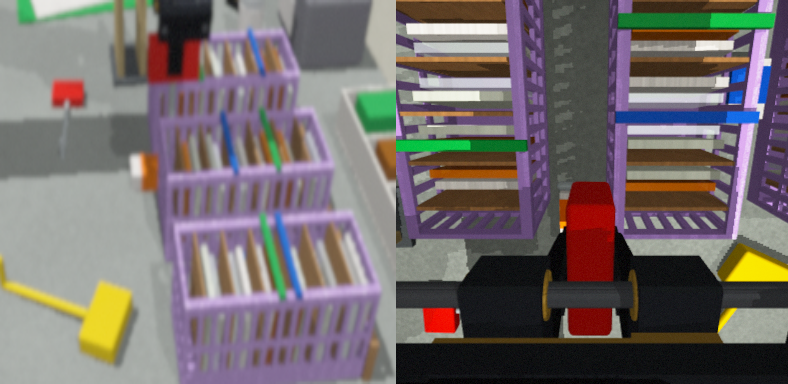

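The carton is emerging at the front, at (142,170) in the left half, and is being drawn along. I'll pull the remaining 66 mm or so.

>>> arm_command([
  [0, 0.6, 0, 0, 0, 0],
  [0, 1.2, 0, 0, 0, 0],
  [0, 1.8, 0, 0, 0, 0],
  [0, 2.4, 0, 0, 0, 0],
  [0, 3, 0, 0, 0, 0],
  [0, 3.6, 0, 0, 0, 0],
  [0, 4.2, 0, 0, 0, 0],
  [0, 4.8, 0, 0, 0, 0],
  [0, 5.4, 0, 0, 0, 0],
  [0, 6, 0, 0, 0, 0],
  [0, 6.6, 0, 0, 0, 0],
  [0, 6.6, 0, 0, 0, 0],
])

```text
t: 10.2
eef_pos: [434.5, 87.6, 348.8]
tcp_rot: [3.141, -0.0, -1.583]
ft_force: [0.1, 1.1, -2.1]
opening: 0.25
```

```bash
python3 -c "
from h import *
s=state(); print(s['ft_force'],s['opening'])
im,m=snap('side','b6.png'); cv2.imwrite('pics/b6b.png',cv2.resize(im[120:260,180:380,::-1],None,fx=3.5,fy=3.5,interpolation=cv2.INTER_CUBIC))
go(435,87,522,-90.7)"
```

```text
[ 0.05772874  1.0766873  -2.07202541] 0.25011428527504376
10.25 [435.1  87.6 348.9] [ 3.1415e+00 -1.0000e-04 -1.5832e+00] -> [ 7.000e-02  1.000e-02 -1.731e+01] [ 0.01 -0.01 -0.01]
```

View pics/b6b.png

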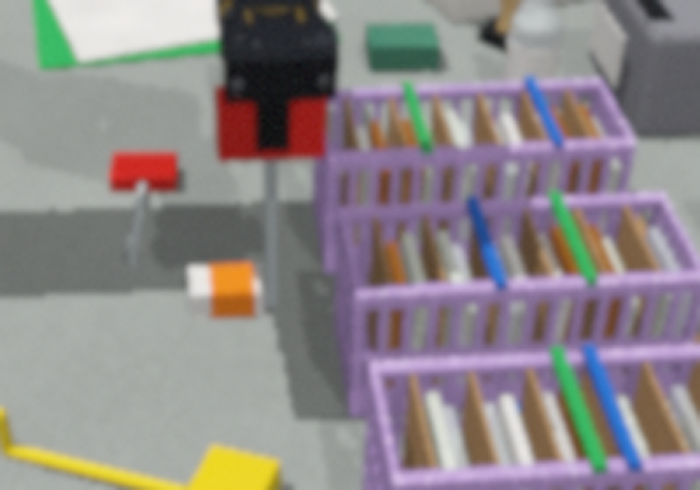

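The whole carton lies clear in front of the baskets, at (188–260, 262–316) in the crop, with the shaft at (270,300). I'll ease off and lift.

>>> arm_command([
  [0, -0.5, 0, 0, 0, 0],
  [0, -0.8, 0, 0, 0, 0],
  [0, -0.8, -2, 0, 0, 0],
  [0, -0.8, -5, 0, 0, 0],
  [0, -0.8, -8, 0, 0, 0],
  [0, -0.8, -11, 0, 0, 0],
  [0, -0.8, -14, 0, 0, 0],
  [0, -0.8, -17.3, 0, 0, 0],
  [0, -0.8, -17.3, 0, 0, 0],
])

```text
t: 11.0
eef_pos: [444.0, 87.5, 527.4]
tcp_rot: [-3.133, 0.0, -1.583]
ft_force: [-0.2, 0.2, -1.9]
opening: 0.254
```

```bash
python3 -c "
from h import *
go(461,354.5,522,-86)"
```

```text
11.0 [444.   87.5 527.4] [-3.1326e+00  5.0000e-04 -1.5834e+00] -> [-26.72  -1.35   0.56] [-0.51  0.01 -4.72]
```

>>> arm_command([
  [-26.7, -1.4, 0, 0, 0, -4.7],
  [-26.7, -1.4, 0, 0, 0, -4.7],
  [-26.7, -1.4, 0, 0, 0, -4.7],
  [-26.7, -1.4, 0, 0, 0, -4.7],
  [-26.7, -1.4, 0, 0, 0, -4.7],
  [-26.7, -1.4, 0, 0, 0, -4.7],
  [-26.7, -1.4, 0, 0, 0, -4.7],
  [-26.7, -1.4, 0, 0, 0, -4.7],
  [-26.7, -1.4, 0, 0, 0, -4.7],
  [-26.7, -1.4, 0, 0, 0, -4.7],
  [-26.7, -1.4, 0, 0, 0, -4.7],
  [-26.7, -1.4, 0, 0, 0, -4.7],
])

```text
t: 12.0
eef_pos: [461.2, 353.3, 522.0]
tcp_rot: [-3.141, -0.0, -1.503]
ft_force: [-0.5, -0.4, -2.0]
opening: 0.25
```

```bash
python3 -c "
from h import *
go(461,354.5,357,-86)
im,m=snap('wrist','w7.png'); b,_=snap('side','b7.png');np.save('w7.npy',m)
cv2.imwrite('pics/c7.png',np.hstack([cv2.resize(b[10:170,190:310],(400,533)),cv2.resize(im[130:280,195:307],(398,533))])[:,:,::-1])
"
```

```text
12.0 [461.2 353.3 522. ] [-3.1413 -0.     -1.5027] -> [-1.20e-01  1.00e-02  1.65e+01] [-0.02 -0.   -0.1 ]
```

View pics/c7.png

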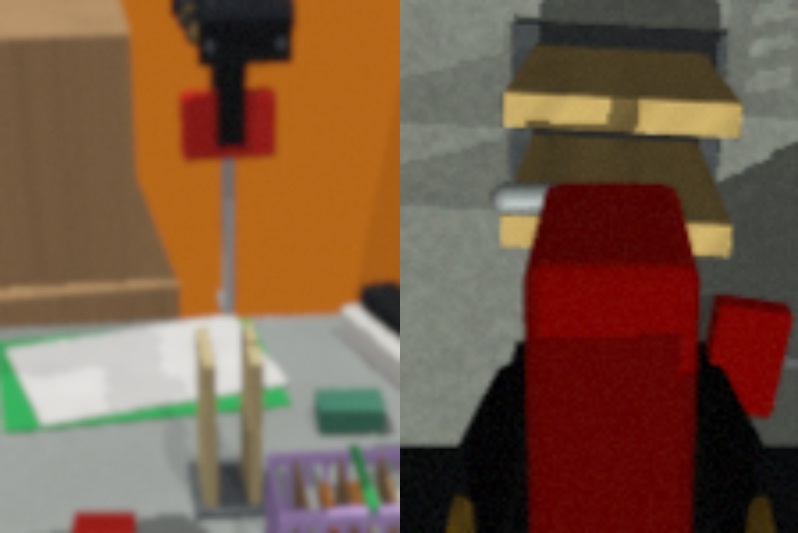

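The side view shows the shaft at x=230, centred over the slot between the plates at 208 and 253. In the wrist view the foot at (520,200) projects between the plates. I'll lower it.

>>> arm_command([
  [0, 0, 2, 0, 0, 0],
  [0, 0, 3.5, 0, 0, 0],
  [0, 0, 5, 0, 0, 0],
  [0, 0, 6.5, 0, 0, 0],
  [0, 0, 8, 0, 0, 0],
  [0, 0, 9.5, 0, 0, 0],
  [0, 0, 11, 0, 0, 0],
  [0, 0, 12.5, 0, 0, 0],
  [0, 0, 14, 0, 0, 0],
  [0, 0, 15, 0, 0, 0],
  [0, 0, 15.6, 0, 0, 0],
  [0, 0, 16, 0, 0, 0],
])

```text
t: 13.1
eef_pos: [461.1, 354.1, 361.4]
tcp_rot: [3.141, -0.0, -1.502]
ft_force: [-0.4, -0.2, -1.9]
opening: 0.25
```

>>> arm_command([
  [0, 0, 0.2, 0, 0, 0],
  [0, 0, 0.4, 0, 0, 0],
  [0, 0, 0.4, 0, 0, 0],
])

```text
t: 13.35
eef_pos: [461.0, 354.3, 358.0]
tcp_rot: [-3.141, 0.0, -1.501]
ft_force: [-0.5, -0.3, -1.4]
opening: 0.252
```

No contact on the way down, and it is about 1 mm above the seat. I'll open and retreat.

>>> arm_command([
  [0, 0, 0.1, 0, 0, 0],
  [0, 0, 0.1, 0, 0, 0],
  [0, 0, 0.1, 0, 0, 0],
  [0, 0, 0.1, 0, 0, 0],
  [0, 0, 0.1, 0, 0, 0],
  [0, 0, 0.1, 0, 0, 0],
  [0, 0, 0.1, 0, 0, 0],
  [0, 0, 0.1, 0, 0, 0],
  [0, 0, 0.1, 0, 0, 0],
  [0, 0, 0.1, 0, 0, 0],
  [0, 0, 0.1, 0, 0, 0],
  [0, 0, 0.1, 0, 0, 0],
], jaw=8)

```text
t: 14.35
eef_pos: [460.9, 354.3, 356.8]
tcp_rot: [3.142, -0.0, -1.501]
ft_force: [0.4, -0.7, 0.3]
opening: 0.839
```

>>> arm_command([
  [0, 0, -1, 0, 0, 0],
  [0, 0, -3, 0, 0, 0],
  [0, 0, -6, 0, 0, 0],
  [0, 0, -9, 0, 0, 0],
  [0, 0, -12, 0, 0, 0],
  [0, 0, -14, 0, 0, 0],
  [0, 0, -14, 0, 0, 0],
  [0, 0, -14, 0, 0, 0],
])

```text
t: 15.02
eef_pos: [460.6, 354.1, 498.3]
tcp_rot: [-3.139, 0.001, -1.501]
ft_force: [-0.4, 0.7, -0.8]
opening: 0.842
```

```bash
python3 -c "
from h import *
s=state();print(s['t'],s['eef_pos'],s['ft_force'],s['opening'])
a,m=snap('scene','a8.png'); b,_=snap('side','b8.png')
cv2.imwrite('pics/c8.png',np.hstack([cv2.resize(b[80:240,190:310],(400,533)),cv2.resize(a[100:220,270:402],(398,362)) if 0 else cv2.resize(a[110:250,260:402],(398,533))])[:,:,::-1])
"
```

```text
15.0167 [460.59352629 354.12095247 498.27611161] [-0.36278022  0.68175427 -0.78748018] 0.8424780661617401
```

View pics/c8.png

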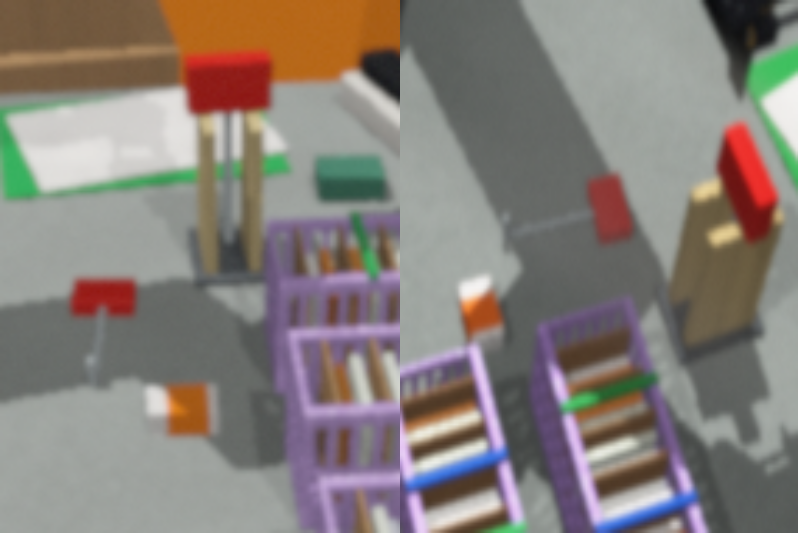

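The rod hangs upright in its rack with the handle across both plates. The carton lies clear of the basket fronts, at (480,310) in the right half. I'll do one numeric check and then hand in.

```bash
python3 -c "
from h import *
m=camera_model('scene'); print(at_z(m,260+80*142/398,110+308*140/533,24)-[480,21,0]); print(job_done())"
```

```text
[-79.18015597  83.65593024  24.        ]
the job is handed in; nothing more can be done
None
```

I drew the orange-banded carton out of the left gap with the red-handled rod, hung the rod back in its rack, and handed the job in at about 15 s of the 66 s allowed. `job_done()` reports no verdict.

- **Carton:** the last picture shows it flat on the counter and clear of the baskets. Its centre is about 79 mm in front of the row and 84 mm left of its middle. The gripper stayed well above it the whole time; only the rod touched it.
- **Rod:** it hangs upright with the handle across both plates. I released it within about 2 mm of where I picked it up.
- **Robot:** the gripper is open and about 140 mm above the rod, with nothing in contact. Wrist force readings were never above about 3 N.
- **Small disagreements:** my first reading of the handle's angle from the scene camera was 10°, and the wrist camera gave 5°, so I used 5°. The gap read 59 mm wide instead of the stated 64 mm. Neither caused contact.

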